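# Knock a plaster casting out of its mould

### The arm

A 6-joint arm with a two-finger parallel gripper is mounted at the origin on the work surface. World frame = base frame: x ahead of the robot, y to its left, z up, the work surface at z = 0. Lengths are in m, angles in rad, forces in N, time in s.
With the tool pointing down it reaches from about 0.425 to 0.95 m from the base axis. Payload 3.5 kg.
Tool frame: the origin (TCP) lies at the very end of the fingers, on their centre line; the grasp point (between the pads) lies 19 mm behind it; z points along the fingers, y is the line along which they close (so a half turn about z gives the same grasp; the last joint's range is limited). The gripper opens to 85 mm and grips with 20 to 120 N. Pads are 22 mm wide; open, the fingers measure 114 mm over their backs; the gripper's body (76 mm by 85 mm) begins 54 mm behind the grasp point. The pads swing forward as they close: fully open they stand 13 mm farther back than shut.
Start: joints at [-1.358, 0.286, 1.577, -0, 1.279, -0.15], TCP at [0.24, -0.631, 0.198] pointing down, gripper open.
Joint ranges: [-2.77, 2.77], [-0.9, 2.22], [0.21, 2.48], [-1.53, 4.67], [0.24, 2.81], [-2.84, 2.84]. Speed limits (rad/s): [2.79, 2.79, 3.14, 3.14, 3.14, 3.14].

### API

Orientations are given as a unit quaternion [x, y, z, w].
In Python, from plant import get_state, read_camera, sign_off, recognise gives the robot as it stands.
- The arm moves only by the tool arm_command, never from a script. Its argument "steps" is a list of rows, each an object with "translation": the shift along the tool's x, y, z scaled (see below), a list of three; "twist": the turn, a rotation vector about the tool's x, y, z scaled (see below), a list of three; "fingers": the opening, from -1 (shut) to 1 (fully open). In form: [{"translation": [x, y, z], "twist": [rx, ry, rz], "fingers": fingers}, ...]. A call has 1 to 5 rows; each row is the pose to reach, as a shift and turn from the pose commanded when the call began, along the tool's axes at that moment; what a row does not reach only later rows make up. The controller multiplies each number of a shift by 75 cm and each number of a turn by 60 degrees. A row lasts 1/8 s, in which the tool goes at most 62.5 mm and 10.7 degrees, less where a joint would pass 70% of its speed; a pose out of reach is approached as far as the arm can. A call with a number of a shift or a turn outside -1 to 1 is refused whole. A call with a gripper value outside its range is refused whole. The fingers move at their own pace and stop on an object; "grip_force" is the grip in N (left out, the last holds). Time passes only in rows, so rows that repeat a pose let the fingers close. It gives the time, the measured TCP pose, the force, the opening and the grip force at its end, in the units of the state.
- get_state(): the state, without advancing time (a new reading comes with each control period).
- read_camera(name): name is "side" or "top"; returns a dict with "pixels" (400x640x3 uint8, red, green, blue), "K" (3x3 intrinsics, pixels), "R" (3x3) and "t" (3): a world point X has camera coordinates R X + t. Camera axes: x right, y down, z forward; pixel columns grow to the right and rows downward; lengths in m; the calibration is good to about 2 mm. A picture is of the moment at which its call begins. There is no depth.
- sign_off(): hands the job in; it is judged then, once.
Trained networks look in a picture, given as the dict that the camera call returned (one of the last four; its "shot" number tells which), for a name from the list of things; names that differ only in an ending like _2 or _b are one class to them, and where a whole thing is asked for, a point or a joint stands for the part that bears it (a point fixed in the world has none). Each returns a list of dicts, best first, with "conf" (0 to 1); they miss things now and then, are a little off and sometimes report something else, mostly with a low value. They report only what shows in the picture. A call takes as long as a camera call. They do not tell look-alikes from the thing itself.
- recognise(picture, query): "point" ([row, column] in pixels, amid what is visible of it).
The state is a dict: "time": time; "qpos": joint angles; "dq": joint speeds; "joint_efforts": joint torques, N m; "eef_pos": TCP position; "tcp_rot": TCP orientation; "contact_force": force on the tool from outside, world axes, zero at the start; "wrist_torque": the same for the moment, N m; "opening": opening from 0.0 (shut) to 1.0 (fully open); "finger_force": force on a finger pad.
Only numpy, scipy, OpenCV 4.12 (cv2) and the standard library are available. Lean on these libraries where they do the work, as an engineer would, in place of code of your own. Each camera call takes 0.05 s, during which the arm holds its last target. There are 200 camera calls.

### The job

Pick the wide square aluminium mould out of its wooden cradle, tip it steeply mouth down low over the grey tray and tap its rim on the tray floor until the plaster casting stuck inside drops out onto the tray. Then lay the empty mould back in the cradle it came from, leaving the casting lying in the tray.

Things in the scene. Friction and masses are not known exactly. Their poses are not given: they have to be found in the camera images.
- mould: square aluminium mould lying on its side, 100 mm long, 50 x 50 outside, 42 x 42 inside, 0.2 kg (others near it: one round, one slim 30 mm square). Origin at its centre; x along it: open mouth at -50 (roughly towards the robot), closed end at +50; z up, y across as it lies. Grip from above across y, between the saddles. For tapping, the mouth 45 to 60 degrees below level is enough
- casting: white plaster block in the mould's closed end: 60 mm long, foot 40 x 40, 28 mm top 33 mm inside the mouth; 0.09 kg. Origin at its centre, 13 mm from the mould's. Two sprung nubs hold it in, also mouth down if moved smoothly; knocking the rim on the tray at about 0.2 m/s frees it (repeat if needed); it slides out as the mould is lifted. Lying loose its origin is 14 to 30 mm above the floor
- tray: fixed grey tray with low walls, 260 x 260 x 22 mm, walls and floor 4 mm thick. Origin at the centre of its underside, on the table; z up
- cradle: fixed plywood cradle of the mould: base 100 x 44 x 12 mm, two saddles 12 mm long centred at x = -39 and +39 mm, with lips 58 mm apart across y, 10 mm above the base. Origin at the centre of its underside, on the table; x along the mould from mouth to closed end. The mould lies in it with its centre 37 mm above this origin
Things that resemble listed ones, but are neither listed nor needed, are in the scene too. Leave any red or turquoise look-alike of the mould alone.

How it is judged:
On the way, in this order (a step that is already met when the one before it is completed fails the run):
1. the mould is mouth down (mouth at least 33 degrees below level) over the tray, with the casting still in it (angle between mould's own x axis and vertical below 1 rad and horizontal distance between mould and tray below 0.12 m and distance between casting and mould below 0.03 m), for 0.1 s.
2. the mould, mouth down, is tapped on the tray (angle between mould's own x axis and vertical below 1 rad and contact force between mould and tray above 1 N).
3. the casting has come out of the mould and lies in the tray (distance between casting and mould above 0.07 m and x of casting in the frame of tray between -0.125 and 0.125 m and y of casting in the frame of tray between -0.125 and 0.125 m and height (world z) of casting below 0.06 m and linear speed of casting below 0.05 m/s), for 0.2 s.
At the end, for the whole second after the job is handed in: Casting at rest in the tray (centre within 125 mm of the tray's centre along each side, below 60 mm). Mould let go, at rest, lying in its cradle: centre within 15 mm of the cradle's in plan, 30 to 50 mm above its underside, level and in line with it within 11 degrees (x of casting in the frame of tray between -0.125 and 0.125 m and y of casting in the frame of tray between -0.125 and 0.125 m and height (world z) of casting below 0.06 m and linear speed of each of casting, mould below 0.05 m/s and horizontal distance between mould and cradle below 0.015 m and z of mould in the frame of cradle between 0.03 and 0.05 m and angle between mould's own x axis and vertical between 1.37 and 1.77 rad and angle between the x axis of mould and the x axis of cradle, either way round below 0.2 rad); the robot touches nothing.
It fails at once if the casting is dropped or thrown from a height: it is out of the mould and higher than 0.16 m (distance between casting and mould above 0.07 m and height (world z) of casting above 0.16 m).
It also fails if it takes over 48 s, if anything falls off the work surface, if the arm or the gripper's body presses on something with over 40 N, if the wrist force passes 120 N, or if a joint passes its speed limit or range.

## Working session

There is one attempt and no reset: what is moved stays moved. The work goes in short steps, Python scripts to look and compute and a tool call to move; the robot and the scene stay as the last step left them, time stands still between calls to the robot, and variables do not carry over. Pictures are saved under pics/ and viewed, at most 13 in all, crops included, and the job is handed in when it is done.

Besides the shell and the picture viewer there is one more tool, called after "Emit:" in YAML: its name, and indented under it one key for each argument. arm_command: Moves the arm, as the interface text tells. Shifts and turns lie within -1 to 1; 1 stands for 75 cm of shift or 60 degrees of turn. Its arguments: {"type":"object","properties":{"steps":{"type":"array"},"grip_force":{"type":"number"}},"required":["steps"]}

```bash
mkdir -p pics; cat > h.py <<'E'
import numpy as np, cv2
from plant import *
def proj(c,X):
    p=c["K"]@(c["R"]@np.array(X).T+c["t"][:,None] if np.ndim(X)>1 else c["R"]@np.array(X)+c["t"])
    return (p[:2]/p[2]).T
def ray(c,uv):
    d=c["R"].T@np.linalg.inv(c["K"])@np.array([uv[0],uv[1],1.]); o=-c["R"].T@c["t"]; return o,d/np.linalg.norm(d)
def onz(c,uv,z):
    o,d=ray(c,uv); return o+d*(z-o[2])/d[2]
def tri(c1,u1,c2,u2):
    o1,d1=ray(c1,u1);o2,d2=ray(c2,u2)
    s=np.linalg.lstsq(np.c_[d1,-d2],o2-o1,rcond=None)[0]
    a,b=o1+s[0]*d1,o2+s[1]*d2
    return (a+b)/2,np.linalg.norm(a-b)
E
python3 - <<'E'
from h import *
np.set_printoptions(precision=3,suppress=True)
for n in("top","side"):
    c=read_camera(n);c={**c}
    cv2.imwrite(f"pics/{n}0.png",c["pixels"][:,:,::-1]); np.save(f"{n}.npy",{k:np.array(c[k]) for k in"KRt"},allow_pickle=True)
    print(n,c["K"][0],-c["R"].T@c["t"],c["R"][2])
    for q in("mould","casting","tray","cradle"):
        for r in recognise(c,q): print(q,r["point"],r["conf"],onz(c,r["point"][::-1],{"mould":.05,"casting":.04,"tray":.004,"cradle":.012}[q]))
print(get_state())
E
```

```text
top [455.239   0.    315.424] [0.352 0.099 1.163] [ 0.092 -0.002 -0.996]
mould [250.6, 443.9] 0.85 [ 0.319 -0.216  0.05 ]
mould [204.3, 213.6] 0.81 [0.431 0.346 0.05 ]
mould [158.5, 317.1] 0.58 [0.545 0.093 0.05 ]
tray [145.8, 444.4] 0.73 [ 0.586 -0.237  0.004]
cradle [149.5, 328.8] 0.52 [0.575 0.062 0.012]
side [483.961   0.    322.752] [0.326 0.884 0.603] [ 0.111 -0.833 -0.542]
mould [162.6, 385.7] 0.95 [ 0.312 -0.156  0.05 ]
mould [326.1, 299.6] 0.72 [0.427 0.383 0.05 ]
mould [219.5, 270.9] 0.6 [0.532 0.116 0.05 ]
casting [222.0, 266.9] 0.54 [0.542 0.112 0.04 ]
tray [160.0, 284.9] 0.97 [ 0.574 -0.219  0.004]
cradle [239.3, 261.2] 0.71 [0.55  0.133 0.012]
{'time': 0.5, 'qpos': array([-1.358,  0.286,  1.577, -0.   ,  1.279, -0.15 ]), 'dq': array([-0.001, -0.   , -0.001,  0.001, -0.001, -0.001]), 'joint_efforts': array([ -0.   , -40.546, -29.256,  -0.   ,   0.001,  -0.   ]), 'eef_pos': array([ 0.24 , -0.631,  0.198]), 'tcp_rot': array([ 0.984,  0.18 , -0.   , -0.   ]), 'contact_force': array([ 0.538,  0.019, -0.187]), 'wrist_torque': array([-0.074, -0.023, -0.032]), 'finger_force': 0.0, 'opening': 1.000330763237442}
```

View pics/top0.png

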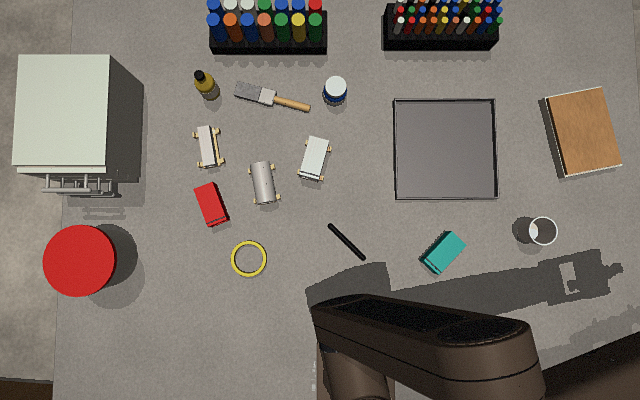

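View pics/side0.png

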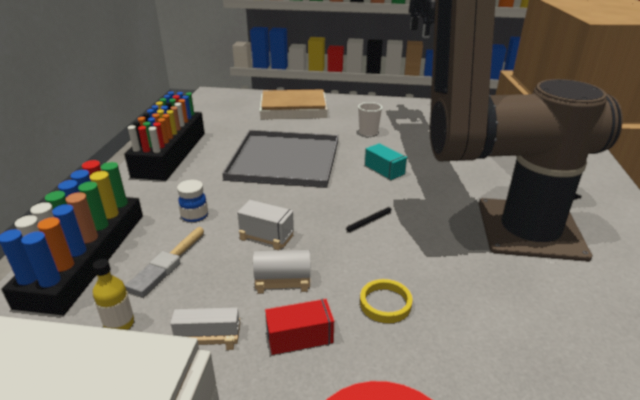

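The top picture shows the three silver moulds: slim at pixel (207,147), round at (263,183) and the wide square one at (315,158), right-most. The tray is at (445,148). In the side picture the wide mould is at (266,222) and the tray at (284,158). I'll enlarge the wide mould in both views.

```bash
python3 - <<'E'
import cv2,numpy as np
a=cv2.imread("pics/top0.png")[125:195,285:345];b=cv2.imread("pics/side0.png")[190:255,225:305]
a=cv2.resize(a,None,fx=6,fy=6,interpolation=cv2.INTER_CUBIC)
b=cv2.resize(b,None,fx=5.0,fy=5.0,interpolation=cv2.INTER_CUBIC)
o=np.zeros((420,760,3),np.uint8);o[:420,:360]=a;o[:325,360:760]=b
cv2.imwrite("pics/crop.png",o)
E
```

```text
(no output)
```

View pics/crop.png

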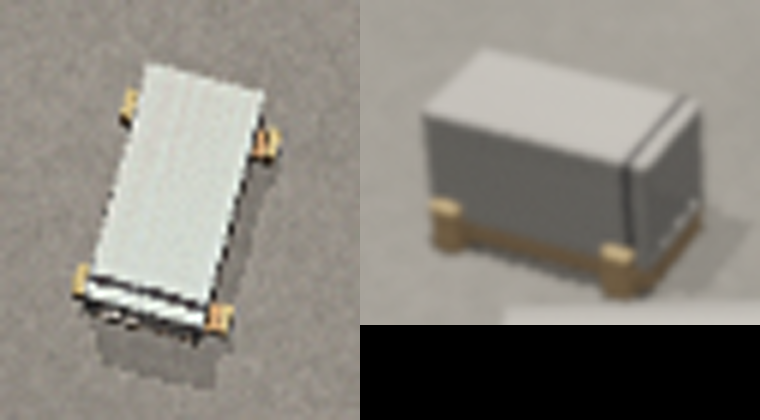

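Left is the top view, with top-face corners near crop pixels (145,65), (265,90), (87,302) and (208,322). Right is the side view, with corners at (424,115), (485,48), (637,165) and (703,100). The dark band marks the mouth end. I'll fit the box, and the tray corners, from both views.

```bash
cat > fit.py <<'E'
from h import *
from scipy.optimize import least_squares
from scipy.spatial.transform import Rotation as R
np.set_printoptions(precision=4,suppress=True)
C={n:np.load(n+".npy",allow_pickle=True).item() for n in("top","side")}
f=lambda p,s,ox,oy:((p[0]+.5)/s-.5+ox,(p[1]+.5)/s-.5+oy)
T=[f(p,6,285,125) for p in[(145,65),(265,90),(87,302),(208,322)]]
S=[f((p[0]-360,p[1]),5,225,190) for p in[(424,115),(485,48),(637,165),(703,100)]]
for t,s in zip(T,S): print(tri(C["top"],t,C["side"],s))
B=np.array([[.05,.025,.025],[.05,-.025,.025],[-.05,.025,.025],[-.05,-.025,.025]])
def res(p):
    X=B@R.from_euler('z',p[3]).as_matrix().T+p[:3]
    return np.r_[proj(C["top"],X)-T,proj(C["side"],X)-S].ravel()
r=least_squares(res,[.56,.08,.04,-.3]);print("mould",r.x,np.degrees(r.x[3]),"\n",r.fun)
E
python3 fit.py; python3 - <<'E'
from fit import *
for n,roi in(("top",(380,85,130,125)),("side",(215,120,135,70))):
    im=cv2.imread(f"pics/{n}0.png");x,y,w,h=roi
    g=cv2.cvtColor(im[y:y+h,x:x+w],cv2.COLOR_BGR2GRAY);m=(g<70).astype(np.uint8) if n=="top" else (g<75).astype(np.uint8)
    cs=max(cv2.findContours(m,0,2)[0],key=cv2.contourArea)
    q=cv2.approxPolyDP(cv2.convexHull(cs),6,True)[:,0]+[x,y];print(n,[(list(u),onz(C[n],u,.022)) for u in q])
E
```

```text
(array([0.6009, 0.1132, 0.0582]), np.float64(0.0001708086591467208))
(array([0.5895, 0.0638, 0.0599]), np.float64(0.0013878359980576173))
(array([0.5057, 0.137 , 0.0595]), np.float64(0.006266519224550937))
(array([0.4934, 0.0871, 0.0584]), np.float64(0.0021932603472188))
mould [ 0.5475  0.1002  0.0339 -0.2476] -14.18723867814931 
 [ 0.3956 -0.5202  0.0611  0.2298 -0.038  -1.0478 -0.3896  0.6116 -0.5388
 -0.6061 -0.4459  0.3208  1.8959  0.3695 -0.4185  0.0595]
(array([0.6009, 0.1132, 0.0582]), np.float64(0.0001708086591467208))
(array([0.5895, 0.0638, 0.0599]), np.float64(0.0013878359980576173))
(array([0.5057, 0.137 , 0.0595]), np.float64(0.006266519224550937))
(array([0.4934, 0.0871, 0.0584]), np.float64(0.0021932603472188))
mould [ 0.5475  0.1002  0.0339 -0.2476] -14.18723867814931 
 [ 0.3956 -0.5202  0.0611  0.2298 -0.038  -1.0478 -0.3896  0.6116 -0.5388
 -0.6061 -0.4459  0.3208  1.8959  0.3695 -0.4185  0.0595]
top [([np.int64(396), np.int64(100)], array([ 0.7019, -0.1102,  0.022 ])), ([np.int64(493), np.int64(99)], array([ 0.7048, -0.3596,  0.022 ])), ([np.int64(497), np.int64(196)], array([ 0.4546, -0.3608,  0.022 ]))]
side [([np.int64(223), np.int64(174)], array([ 0.7003, -0.0944,  0.022 ])), ([np.int64(250), np.int64(131)], array([ 0.6999, -0.3445,  0.022 ])), ([np.int64(335), np.int64(136)], array([ 0.4562, -0.3462,  0.022 ])), ([np.int64(326), np.int64(186)], array([ 0.4461, -0.0738,  0.022 ]))]
```

```bash
cat >> h.py <<'E'
from scipy.spatial.transform import Rotation as Rot
np.set_printoptions(precision=4,suppress=True)
def tool(yaw,tilt=0):  # yaw of tool x, mouth-down tilt, degrees
    return Rot.from_euler('z',yaw,degrees=True)*Rot.from_euler('y',-tilt,degrees=True)*Rot.from_euler('x',180,degrees=True)
def go(p,yaw,tilt=0,s=None):
    s=s or get_state(); R0=Rot.from_quat(s["tcp_rot"]); d=R0.inv().apply(np.array(p)-s["eef_pos"]); w=(R0.inv()*tool(yaw,tilt)).as_rotvec(degrees=True)
    print("T",d/.75,"W",w/60,"rows",max(np.linalg.norm(d)/.0625,np.linalg.norm(w)/10.7))
E
python3 - <<'E'
from h import *
go((.548,.100,.198),-14.2)
E
```

```text
T [ 0.7304 -0.7653  0.    ] W [-0.0001  0.      0.5831] rows 12.6945292907615
```

Emit:
arm_command:
  steps:
    - {"translation": [0.73,-0.765,0],"twist": [0,0,0.583],"fingers": 1}
    - {"translation": [0.73,-0.765,0],"twist": [0,0,0.583],"fingers": 1}
    - {"translation": [0.73,-0.765,0],"twist": [0,0,0.583],"fingers": 1}
    - {"translation": [0.73,-0.765,0],"twist": [0,0,0.583],"fingers": 1}
    - {"translation": [0.73,-0.765,0],"twist": [0,0,0.583],"fingers": 1}
  grip_force: 100

```text
time: 1.12
eef_pos: [0.3616, -0.3413, 0.1983]
tcp_rot: [0.992, -0.124, 0.0, 0.0]
contact_force: [0.3, 0.1, 0.9]
opening: 1.001
finger_force: 0.0
```

```bash
python3 -c "
from h import *
go((.548,.100,.198),-14.2)"
```

```text
T [ 0.0962 -0.6315  0.0003] W [ 0.0004 -0.0009 -0.0007] rows 7.665441486132961
```

Emit:
arm_command:
  steps:
    - {"translation": [0.096,-0.631,0],"twist": [0,0,0],"fingers": 1}
    - {"translation": [0.096,-0.631,0],"twist": [0,0,0],"fingers": 1}
    - {"translation": [0.096,-0.631,0],"twist": [0,0,0],"fingers": 1}
    - {"translation": [0.096,-0.631,0],"twist": [0,0,0],"fingers": 1}
    - {"translation": [0.096,-0.631,0],"twist": [0,0,0],"fingers": 1}

```text
time: 1.75
eef_pos: [0.483, -0.0532, 0.1986]
tcp_rot: [0.992, -0.124, 0.001, 0.0]
contact_force: [0.8, -1.1, -0.0]
opening: 0.999
finger_force: 0.0
```

```bash
python3 -c "
from h import *
go((.548,.100,.14),-14.2)"
```

```text
T [ 0.0338 -0.2193  0.0782] W [ 0.0002 -0.0016  0.0001] rows 2.823221509002969
```

Emit:
arm_command:
  steps:
    - {"translation": [0.034,-0.219,0.06],"twist": [0,0,0],"fingers": 1}
    - {"translation": [0.034,-0.219,0.06],"twist": [0,0,0],"fingers": 1}
    - {"translation": [0.034,-0.219,0.06],"twist": [0,0,0],"fingers": 1}
    - {"translation": [0.034,-0.219,0.06],"twist": [0,0,0],"fingers": 1}
    - {"translation": [0.034,-0.219,0.06],"twist": [0,0,0],"fingers": 1}

```text
time: 2.38
eef_pos: [0.5473, 0.0976, 0.1532]
tcp_rot: [0.992, -0.123, 0.0, 0.0]
contact_force: [-0.4, 0.1, -0.3]
opening: 0.999
finger_force: 0.0
```

```bash
python3 - <<'E'
from h import *
go((.548,.100,.02),-14.2)
a=read_camera("top");b=read_camera("side")
A=cv2.resize(a["pixels"][100:200,260:370,::-1],None,fx=3.6,fy=3.6,interpolation=cv2.INTER_CUBIC)
B=cv2.resize(b["pixels"][150:260,210:320,::-1],None,fx=3.6,fy=3.6,interpolation=cv2.INTER_CUBIC)
o=np.zeros((400,800,3),np.uint8);o[:A.shape[0],:A.shape[1]]=A;o[:B.shape[0],400:400+B.shape[1]]=B
cv2.imwrite("pics/pre.png",o)
E
```

```text
T [ 0.0001 -0.0034  0.1776] W [ 0.0004 -0.0001  0.0005] rows 2.1314018990338037
```

View pics/pre.png

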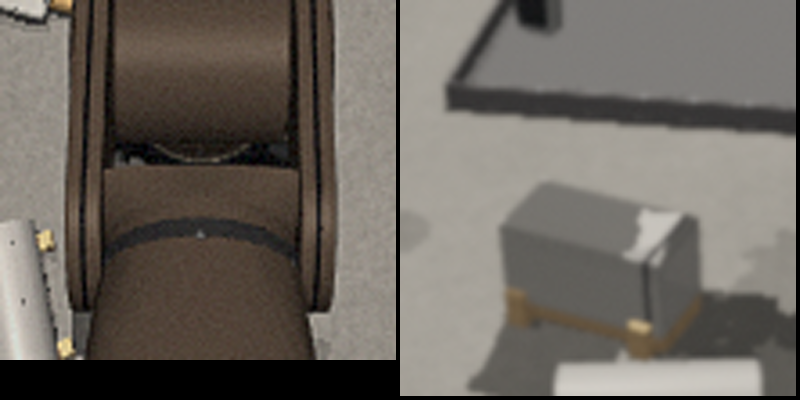

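The side crop shows the mould untouched in its cradle, with a finger tip at crop pixel (540,15), above it as expected. In the top view the arm hides it. Descending.

Emit:
arm_command:
  steps:
    - {"translation": [0,-0.003,0.06],"twist": [0,0,0],"fingers": 1}
    - {"translation": [0,-0.003,0.12],"twist": [0,0,0],"fingers": 1}
    - {"translation": [0,-0.003,0.15],"twist": [0,0,0],"fingers": 1}
    - {"translation": [0,-0.003,0.177],"twist": [0,0,0],"fingers": 1}
    - {"translation": [0,-0.003,0.177],"twist": [0,0,0],"fingers": 1}

```text
time: 3.1
eef_pos: [0.5466, 0.0988, 0.0191]
tcp_rot: [0.992, -0.125, -0.002, 0.0]
contact_force: [0.8, 0.0, -0.9]
opening: 1.003
finger_force: 0.0
```

Emit:
arm_command:
  steps:
    - {"translation": [0,0,0],"twist": [0,0,0],"fingers": -1}
    - {"translation": [0,0,0],"twist": [0,0,0],"fingers": -1}
    - {"translation": [0,0,0],"twist": [0,0,0],"fingers": -1}
    - {"translation": [0,0,0],"twist": [0,0,0],"fingers": -1}
    - {"translation": [0,0,0],"twist": [0,0,0],"fingers": -1}
  grip_force: 100

```text
time: 3.72
eef_pos: [0.5494, 0.1002, 0.023]
tcp_rot: [0.992, -0.124, 0.001, -0.0]
contact_force: [-2.6, -0.0, 6.5]
opening: 0.536
finger_force: 101.1
```

Emit:
arm_command:
  steps:
    - {"translation": [0,0,-0.03],"twist": [0,0,0],"fingers": -1}
    - {"translation": [0,0,-0.08],"twist": [0,0,0],"fingers": -1}
    - {"translation": [0,0,-0.14],"twist": [0,0,0],"fingers": -1}
    - {"translation": [0,0,-0.2],"twist": [0,0,0],"fingers": -1}
    - {"translation": [0,0,-0.2],"twist": [0,0,0],"fingers": -1}

```text
time: 4.35
eef_pos: [0.5507, 0.1001, 0.1751]
tcp_rot: [0.992, -0.123, 0.005, -0.001]
contact_force: [-0.2, -0.1, -3.0]
opening: 0.526
finger_force: 103.0
```

```bash
python3 - <<'E'
from h import *
s=get_state();print(s["eef_pos"],s["opening"],s["contact_force"],s["wrist_torque"])
go((.61,-.235,.17),-21,0); go((.61,-.235,.17),-21,52)
b=read_camera("side")
cv2.imwrite("pics/lift.png",cv2.resize(b["pixels"][80:280,180:420,::-1],None,fx=2.5,fy=2.5))
E
```

```text
[0.5507 0.1001 0.1751] 0.5262134033806766 [-0.24   -0.1006 -2.9871] [-0.0264  0.0889 -0.047 ]
T [0.1861 0.4138 0.0077] W [-0.0027 -0.0089  0.1136] rows 5.445497372493731
T [0.1861 0.4138 0.0077] W [-0.054   0.8567  0.1044] rows 5.445497372493731
```

View pics/lift.png

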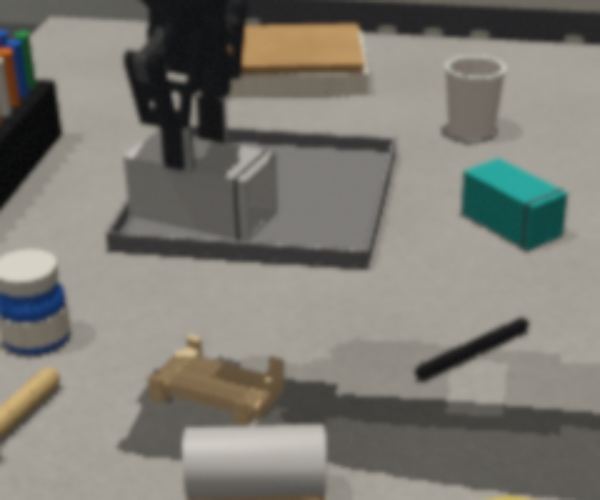

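```bash
python3 - <<'E'
from h import *
C=np.load("side.npy",allow_pickle=True).item()
p=np.array([.5507,.1001,.1751])
for d in (.016,0,-.02,-.03):
  X=np.array([[.05,.025,.025],[-.05,.025,.025],[-.05,.025,-.025],[.05,.025,-.025]])@Rot.from_euler('z',-14.2,degrees=True).as_matrix().T+p+[0,0,d]
  print(d,((proj(C,X)-[180,80])*2.5).round().tolist())
print("tcp",(proj(C,p)-[180,80])*2.5)
E
```

```text
0.016 [[118.0, 151.0], [241.0, 175.0], [244.0, 237.0], [125.0, 212.0]]
0 [[120.0, 171.0], [242.0, 195.0], [245.0, 256.0], [127.0, 230.0]]
-0.02 [[123.0, 195.0], [243.0, 220.0], [247.0, 279.0], [130.0, 253.0]]
-0.03 [[124.0, 207.0], [244.0, 232.0], [247.0, 290.0], [131.0, 264.0]]
tcp [198.8715 198.5072]
```

Held level and square: the image matches a mould centre 16 mm above the TCP, and the cradle is left empty around crop (215,390). Carrying it over the tray.

Emit:
arm_command:
  steps:
    - {"translation": [0.012,0.03,0],"twist": [0,0,0.01],"fingers": -1}
    - {"translation": [0.04,0.09,0],"twist": [0,0,0.03],"fingers": -1}
    - {"translation": [0.08,0.17,0],"twist": [0,0,0.05],"fingers": -1}
    - {"translation": [0.11,0.25,0],"twist": [0,0,0.075],"fingers": -1}
    - {"translation": [0.15,0.33,0],"twist": [0,0,0.1],"fingers": -1}

```text
time: 5.03
eef_pos: [0.592, -0.158, 0.1664]
tcp_rot: [0.984, -0.176, -0.003, -0.001]
contact_force: [1.2, 0.8, -3.2]
opening: 0.534
finger_force: 103.1
```

```bash
python3 -c "
from h import *
go((.61,-.235,.16),-21,20);go((.61,-.235,.16),-21,40)"
```

```text
T [0.058  0.088  0.0081] W [-0.0027  0.3393  0.0124] rows 1.9040169520119063
T [0.058  0.088  0.0081] W [-0.0049  0.6726  0.0119] rows 3.7725081371829505
```

Emit:
arm_command:
  steps:
    - {"translation": [0.03,0.05,0],"twist": [0,0.1,0.01],"fingers": -1}
    - {"translation": [0.05,0.08,0],"twist": [0,0.25,0.01],"fingers": -1}
    - {"translation": [0.055,0.085,0],"twist": [0,0.4,0.01],"fingers": -1}
    - {"translation": [0.055,0.085,0],"twist": [0,0.55,0.01],"fingers": -1}
    - {"translation": [0.055,0.085,0],"twist": [0,0.68,0.01],"fingers": -1}

```text
time: 5.65
eef_pos: [0.6078, -0.2296, 0.1652]
tcp_rot: [0.923, -0.17, 0.341, 0.06]
contact_force: [1.6, 1.5, -3.7]
opening: 0.528
finger_force: 103.2
```

```bash
python3 -c "
from h import *
print(get_state()['qpos']);go((.61,-.235,.11),-21,52)"
```

```text
[-0.5811 -0.0717  2.1621  0.3968  0.3833  1.0358]
T [-0.0438  0.006   0.0594] W [-0.006   0.191  -0.0005] rows 1.0713607605327677
```

```bash
python3 -c "
from h import *
go((.61,-.235,.13),10,42);go((.61,-.235,.12),10,51)"
```

```text
T [-0.0265  0.0059  0.0391] W [ 0.3349  0.0225 -0.3882] rows 2.8779635150613934
T [-0.0352  0.006   0.0493] W [ 0.3648  0.1689 -0.3613] rows 3.030727099167879
```

Emit:
arm_command:
  steps:
    - {"translation": [-0.006,0,0.01],"twist": [0.08,0,-0.1],"fingers": -1}
    - {"translation": [-0.013,0,0.02],"twist": [0.17,0.01,-0.2],"fingers": -1}
    - {"translation": [-0.02,0.005,0.03],"twist": [0.25,0.03,-0.3],"fingers": -1}
    - {"translation": [-0.03,0.006,0.045],"twist": [0.34,0.09,-0.37],"fingers": -1}
    - {"translation": [-0.035,0.006,0.049],"twist": [0.365,0.17,-0.36],"fingers": -1}

```text
time: 6.28
eef_pos: [0.6119, -0.236, 0.1222]
tcp_rot: [0.899, 0.079, 0.428, -0.037]
contact_force: [-0.7, 0.7, -4.3]
opening: 0.531
finger_force: 103.3
```

```bash
python3 - <<'E'
from h import *
s=get_state();print(s['qpos'],s['contact_force'])
go((.61,-.235,.065),10,51)
R0=Rot.from_quat(s["tcp_rot"]);print("mould x",R0.apply([1,0,0]),"up in tool",R0.inv().apply([0,0,1])/.75)
b=read_camera("side");cv2.imwrite("pics/tilt.png",cv2.resize(b["pixels"][60:260,180:420,::-1],None,fx=2.5,fy=2.5))
E
```

```text
[-0.8168  0.0967  2.1656  1.2527  0.753  -0.3425] [-0.6918  0.6741 -4.2632]
T [-0.0607 -0.0018  0.0464] W [0.0005 0.0009 0.0003] rows 0.9164380187372838
mould x [0.6204 0.1097 0.7766] up in tool [ 1.0354  0.0007 -0.8401]
```

View pics/tilt.png

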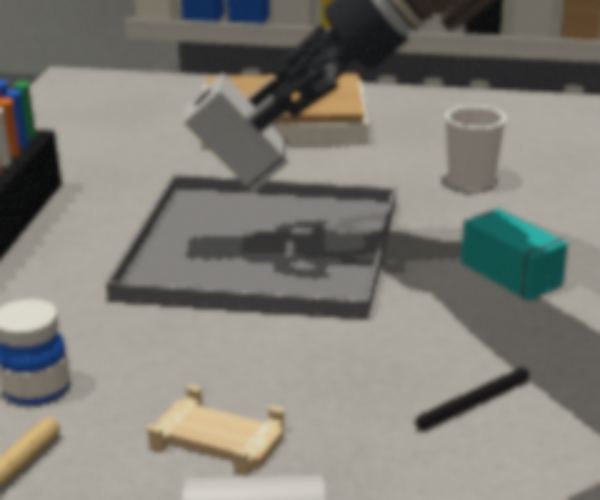

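Mould is mouth down about 51° over the tray, rim at crop (258,185), casting not visible outside. Tapping.

Emit:
arm_command:
  steps:
    - {"translation": [-0.023,0,0.018],"twist": [0,0,0],"fingers": -1}
    - {"translation": [-0.049,0,0.039],"twist": [0,0,0],"fingers": -1}
    - {"translation": [-0.075,0,0.06],"twist": [0,0,0],"fingers": -1}
    - {"translation": [-0.082,0,0.066],"twist": [0,0,0],"fingers": -1}
    - {"translation": [-0.082,0,0.066],"twist": [0,0,0],"fingers": -1}

```text
time: 6.95
eef_pos: [0.6161, -0.2346, 0.0519]
tcp_rot: [0.897, 0.079, 0.434, -0.04]
contact_force: [-5.0, 5.5, 20.1]
opening: 0.531
finger_force: 107.2
```

```bash
python3 - <<'E'
from h import *
s=get_state();print(s['eef_pos'],s['contact_force'],s['opening'])
b=read_camera("side");cv2.imwrite("pics/tap.png",cv2.resize(b["pixels"][60:260,180:420,::-1],None,fx=2.5,fy=2.5))
E
```

```text
[ 0.6161 -0.2346  0.0519] [-5.0028  5.4565 20.0751] 0.5310189687796216
```

Emit:
arm_command:
  steps:
    - {"translation": [0.047,0,-0.038],"twist": [0,0,0],"fingers": -1}
    - {"translation": [0.047,0,-0.038],"twist": [0,0,0],"fingers": -1}
    - {"translation": [0.018,0,-0.0145],"twist": [0,0,0],"fingers": -1}
    - {"translation": [-0.01,0,0.008],"twist": [0,0,0],"fingers": -1}
    - {"translation": [0.02,0,-0.016],"twist": [0,0,0],"fingers": -1}

```text
time: 7.62
eef_pos: [0.6125, -0.2355, 0.0632]
tcp_rot: [0.9, 0.077, 0.427, -0.038]
contact_force: [-0.3, -0.4, -3.9]
opening: 0.524
finger_force: 114.3
```

Emit:
arm_command:
  steps:
    - {"translation": [0.02,0,-0.016],"twist": [0,0,0],"fingers": -1}
    - {"translation": [0.04,0,-0.032],"twist": [0,0,0],"fingers": -1}
    - {"translation": [0.06,0,-0.048],"twist": [0,0,0],"fingers": -1}
    - {"translation": [0.06,0,-0.048],"twist": [0,0,0],"fingers": -1}
    - {"translation": [0.06,0,-0.048],"twist": [0,0,0],"fingers": -1}

```text
time: 8.25
eef_pos: [0.6123, -0.2354, 0.1207]
tcp_rot: [0.9, 0.078, 0.427, -0.037]
contact_force: [0.1, -0.0, -3.1]
opening: 0.525
finger_force: 115.2
```

```bash
python3 - <<'E'
from h import *
s=get_state();print(s['eef_pos'],s['contact_force'],s['opening'])
b=read_camera("side");cv2.imwrite("pics/tap2.png",cv2.resize(b["pixels"][60:260,180:420,::-1],None,fx=2.5,fy=2.5))
for r in recognise(b,"casting"):print(r, onz(b,r["point"][::-1],.02))
E
```

```text
[ 0.6123 -0.2354  0.1207] [ 0.1161 -0.0399 -3.1155] 0.5248228389820137
{'point': [143.1, 294.9], 'conf': 0.7} [ 0.5598 -0.2899  0.02  ]
```

View pics/tap2.png

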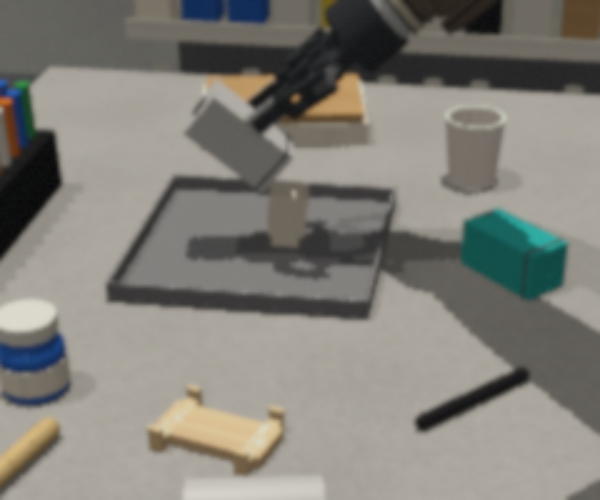

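Picture shows the casting out, standing in the tray at crop (290,215) just beneath the mould's mouth. I'll withdraw along the mould's axis (tool +x).

Emit:
arm_command:
  steps:
    - {"translation": [0.02,0,0],"twist": [0,0,0],"fingers": -1}
    - {"translation": [0.04,0,0],"twist": [0,0,0],"fingers": -1}
    - {"translation": [0.07,0,0],"twist": [0,0,0],"fingers": -1}
    - {"translation": [0.1,0,-0.01],"twist": [0,0,0],"fingers": -1}
    - {"translation": [0.13,0,-0.03],"twist": [0,0,0],"fingers": -1}

```text
time: 8.98
eef_pos: [0.6561, -0.2278, 0.2114]
tcp_rot: [0.9, 0.078, 0.427, -0.038]
contact_force: [-0.1, 0.3, -2.4]
opening: 0.529
finger_force: 115.2
```

```bash
python3 - <<'E'
from h import *
s=get_state();print(s['eef_pos'],s['contact_force'],s['qpos'])
a=read_camera("top");b=read_camera("side")
for c in(a,b):
  for r in recognise(c,"casting"):print(r, onz(c,r["point"][::-1],.03))
A=cv2.resize(a["pixels"][80:230,290:510,::-1],None,fx=1.8,fy=1.8);B=cv2.resize(b["pixels"][60:260,180:400,::-1],None,fx=1.8,fy=1.8)
o=np.zeros((360,800,3),np.uint8);o[:A.shape[0],:A.shape[1]]=A;o[:,400:400+B.shape[1]]=B
cv2.imwrite("pics/out.png",o)
go((.65,-.2,.2),-21,40);go((.55,.1,.19),-14.2,0)
E
```

```text
[ 0.6561 -0.2278  0.2114] [-0.0582  0.3068 -2.4397] [-0.7405  0.0277  2.0444  1.0819  0.7699 -0.048 ]
{'point': [154.1, 453.5], 'conf': 0.93} [ 0.5599 -0.2516  0.03  ]
{'point': [142.7, 292.1], 'conf': 0.86} [ 0.5637 -0.2711  0.03  ]
T [-0.0134 -0.0387  0.0089] W [-0.3672 -0.1777  0.3627] rows 3.060981403032481
T [-0.0627 -0.4557 -0.0315] W [-0.1776 -0.8359  0.3755] rows 5.533142128989648
```

View pics/out.png

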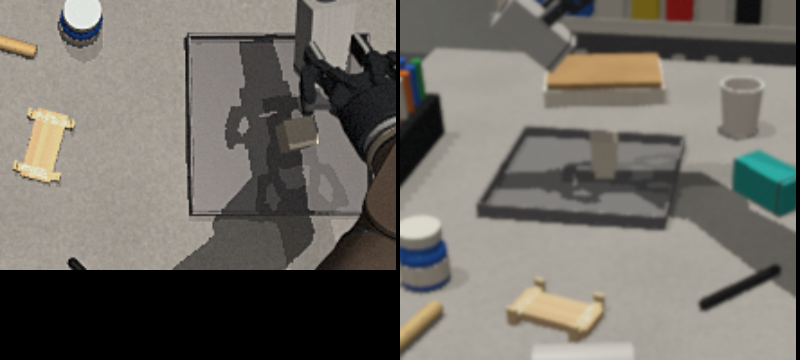

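Casting stands free in the tray at top-crop (297,135), about (0.56, -0.255), and the mould is well clear. The cradle is visible in both views, so I'll measure it now.

```bash
python3 - <<'E'
from h import *
a=read_camera("top");b=read_camera("side")
def seg(c,x,y,w,h):
    hsv=cv2.cvtColor(c["pixels"][y:y+h,x:x+w],cv2.COLOR_RGB2HSV);m=((hsv[...,1]>70)&(hsv[...,0]<30)).astype(np.uint8)
    cs=max(cv2.findContours(m,0,2)[0],key=cv2.contourArea);return cs[:,0]+[x,y],m
ct,m=seg(a,293,130,50,60);r=cv2.minAreaRect(ct.astype(np.float32));bx=cv2.boxPoints(r)
P=np.array([onz(a,u,.02) for u in bx]);print("top",r,P,P.mean(0))
# model silhouette hull fit on both views
from scipy.optimize import least_squares
V=[]
for sx in(-.045,-.033,.033,.045):
    for sy in(-.035,.035): 
        for z in (0,.022): V.append([sx,sy,z])
for sx in(-.05,.05):
    for sy in(-.022,.022):
        for z in (0,.012): V.append([sx,sy,z])
V=np.array(V)
cs,_=seg(b,230,205,70,50);hs=cv2.convexHull(cs.astype(np.float32));ht=cv2.convexHull(ct.astype(np.float32))
print("side bbox",cv2.boundingRect(cs))
def mk(h):
    m=np.zeros((1600,2560),np.uint8);cv2.fillConvexPoly(m,np.round((h.reshape(-1,2)+.5)*4).astype(int),1);return m
Ms=mk(hs);Mt=mk(ht)
def cost(p):
    X=V*[1,p[3],1];X=X@Rot.from_euler('z',p[2]).as_matrix().T+[p[0],p[1],0]
    return sum((mk(cv2.convexHull(proj(c,X).astype(np.float32)))!=M).sum()/M.sum() for c,M in((a,Mt),(b,Ms)))
from scipy.optimize import minimize
best=minimize(cost,[.548,.1,-.2476,1.],method="Nelder-Mead",options=dict(initial_simplex=[[.548,.1,-.2476,1],[.556,.1,-.2476,1],[.548,.108,-.2476,1],[.548,.1,-.2,1],[.548,.1,-.2476,.9]]))
print(best.x,np.degrees(best.x[2]),best.fun)
E
```

```text
top ((313.7303771972656, 160.4773406982422), (26.659381866455078, 38.95859909057617), 15.422160148620605) [[0.5059 0.1465 0.02  ]
 [0.6025 0.1205 0.02  ]
 [0.5842 0.055  0.02  ]
 [0.4879 0.0814 0.02  ]] [0.5451 0.1009 0.02  ]
side bbox (240, 215, 53, 35)
[ 0.5476  0.1017 -0.2467  0.9314] -14.13442828539263 0.14922286139654092
```

Emit:
arm_command:
  steps:
    - {"translation": [-0.007,-0.05,-0.01],"twist": [-0.02,-0.1,0.04],"fingers": -1}
    - {"translation": [-0.014,-0.11,-0.02],"twist": [-0.05,-0.24,0.1],"fingers": -1}
    - {"translation": [-0.024,-0.18,-0.03],"twist": [-0.08,-0.38,0.17],"fingers": -1}
    - {"translation": [-0.034,-0.25,-0.03],"twist": [-0.11,-0.52,0.24],"fingers": -1}
    - {"translation": [-0.045,-0.33,-0.03],"twist": [-0.14,-0.66,0.3],"fingers": -1}

```text
time: 9.9
eef_pos: [0.5874, -0.0309, 0.2018]
tcp_rot: [0.986, -0.05, 0.157, -0.023]
contact_force: [1.3, 0.9, -4.1]
opening: 0.524
finger_force: 115.0
```

```bash
python3 -c "
from h import *
s=get_state();print(s['eef_pos'],s['qpos'])
go((.55,.1,.175),-14.2,0)"
```

```text
[ 0.5874 -0.0309  0.2018] [-0.2818 -0.0947  2.0069  0.1442  0.9372  1.3228]
T [-0.0768 -0.1667  0.0237] W [-0.0818 -0.293   0.138 ] rows 2.2202232763189365
```

Cradle is at (0.547, 0.101), yaw -14.1°, which agrees with the mould fit. Going level above it.

Emit:
arm_command:
  steps:
    - {"translation": [-0.03,-0.06,0.01],"twist": [-0.03,-0.1,0.05],"fingers": -1}
    - {"translation": [-0.055,-0.12,0.02],"twist": [-0.06,-0.2,0.1],"fingers": -1}
    - {"translation": [-0.077,-0.167,0.024],"twist": [-0.082,-0.293,0.138],"fingers": -1}
    - {"translation": [-0.077,-0.167,0.024],"twist": [-0.082,-0.293,0.138],"fingers": -1}
    - {"translation": [-0.077,-0.167,0.024],"twist": [-0.082,-0.293,0.138],"fingers": -1}

```text
time: 10.52
eef_pos: [0.5509, 0.0987, 0.1747]
tcp_rot: [0.993, -0.121, 0.003, 0.0]
contact_force: [-0.1, 0.6, -1.9]
opening: 0.533
finger_force: 115.1
```

```bash
python3 - <<'E'
from h import *
s=get_state();print(s['eef_pos'],s['tcp_rot'])
go((.5485,.1,.08),-14.2,0)
b=read_camera("side");I=cv2.resize(b["pixels"][110:210,200:320,::-1],None,fx=5,fy=5,interpolation=cv2.INTER_CUBIC)
R=Rot.from_quat(s["tcp_rot"])
X=np.array([[.05,-.025,.025],[-.05,-.025,.025],[-.05,.025,.025],[.05,.025,.025],[.05,-.025,-.025],[-.05,-.025,-.025],[-.05,.025,-.025],[.05,.025,-.025]])
X=R.apply(X*[1,-1,-1]-[0,0,.016])+s["eef_pos"]
q=(proj(b,X)-[200,110]+.5)*5-.5;print(q.round().tolist())
for x,y in q: cv2.circle(I,(int(x),int(y)),3,(0,0,255),1)
cv2.imwrite("pics/over.png",I)
E
```

```text
[0.5509 0.0987 0.1747] [ 0.9926 -0.1215  0.0026  0.0002]
T [-0.0041 -0.0009  0.1263] W [-0.0002 -0.005   0.0041] rows 1.5162541639290406
[[208.0, 101.0], [446.0, 145.0], [386.0, 202.0], [140.0, 154.0], [219.0, 218.0], [450.0, 264.0], [392.0, 325.0], [153.0, 274.0]]
```

View pics/over.png

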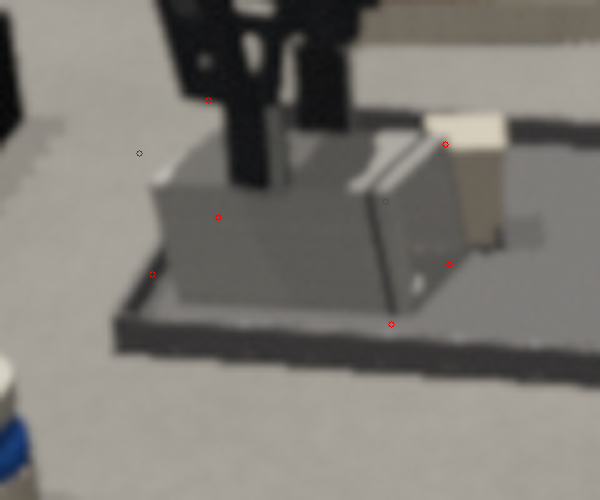

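The picture shows the mould pitched in the grip by the taps: its near top edge runs (157,187) to (380,192) where (140,154) to (386,202) was expected, so the mouth sits high. I'll fit the pitch and offset.

```bash
cat > pitch.py <<'E'
from h import *
from scipy.optimize import least_squares
C=np.load("side.npy",allow_pickle=True).item()
def fit(B,q,s,ox,oy,pos,quat):
    Q=(np.array(q)+.5)/s-.5+[ox,oy];R=Rot.from_quat(quat);F=Rot.from_euler('x',180,degrees=True)
    def W(p): return R.apply(F.apply(Rot.from_euler('y',p[3]).apply(B)+[p[0],p[1],p[2]]))+pos
    r=least_squares(lambda p:np.r_[(proj(C,W(p))-Q).ravel(),p[1]*300],[0,0,.016,0],loss="soft_l1")
    print("offset in level mould axes",r.x[:3],"pitch(+=mouth up)",np.degrees(r.x[3]));print(r.fun[:-1].reshape(-1,2).round(1).tolist());return r.x
if __name__=="__main__":
    h=.025
    B=np.array([[.05,h,h],[-.05,h,h],[-.05,-h,h],[-.05,h,-h],[-.05,-h,-h],[.05,h,-h],[.05,-h,h]])
    fit(B,[(157,187),(382,193),(445,137),(402,312),(467,255),(180,303),(222,130)],5,200,110,[.5509,.0987,.1747],[.9926,-.1215,.0026,.0002])
E
python3 pitch.py
```

```text
offset in level mould axes [-0.0036 -0.0025  0.011 ] pitch(+=mouth up) 9.466237857261628
[[-2.0, -0.5], [0.7, -0.4], [0.1, -0.5], [1.9, 1.0], [0.4, 0.3], [-0.3, 0.4], [-1.5, 0.1]]
```

```bash
python3 -c "
from h import *
go((.552,.0995,.08),-14.2,9.5)"
```

```text
T [ 0.    -0.002  0.127] W [-0.0005  0.1526  0.003 ] rows 1.5238217432712862
```

Emit:
arm_command:
  steps:
    - {"translation": [0,-0.002,0.03],"twist": [0,0.05,0.003],"fingers": -1}
    - {"translation": [0,-0.002,0.07],"twist": [0,0.1,0.003],"fingers": -1}
    - {"translation": [0,-0.002,0.11],"twist": [0,0.153,0.003],"fingers": -1}
    - {"translation": [0,-0.002,0.127],"twist": [0,0.153,0.003],"fingers": -1}
    - {"translation": [0,-0.002,0.127],"twist": [0,0.153,0.003],"fingers": -1}

```text
time: 11.2
eef_pos: [0.5523, 0.0994, 0.0804]
tcp_rot: [0.989, -0.123, 0.082, 0.01]
contact_force: [-0.4, -0.2, -2.4]
opening: 0.527
finger_force: 115.1
```

```bash
python3 - <<'E'
from h import *
s=get_state();print(s['eef_pos'],s['tcp_rot'])
go((.552,.0995,.04),-14.2,9.5);go((.552,.0995,.027),-14.2,9.5)
b=read_camera("side");I=cv2.resize(b["pixels"][150:260,210:330,::-1],None,fx=5,fy=5,interpolation=cv2.INTER_CUBIC)
X=np.array([[.05,-.025,.025],[-.05,-.025,.025],[-.05,.025,.025],[.05,.025,.025],[.05,-.025,-.025],[-.05,-.025,-.025],[-.05,.025,-.025],[.05,.025,-.025]])
X=Rot.from_euler('z',-14.2,degrees=True).apply(X)+[.547,.1005,s["eef_pos"][2]+.0102]
q=(proj(b,X)-[210,150]+.5)*5-.5
for x,y in q: cv2.circle(I,(int(x),int(y)),3,(0,0,255),1)
cv2.imwrite("pics/over2.png",I)
E
```

```text
[0.5523 0.0994 0.0804] [ 0.9889 -0.1235  0.0821  0.0101]
T [-0.0092 -0.0001  0.0531] W [-0.0002  0.0002 -0.0006] rows 0.6464614489698184
T [-0.0121 -0.0001  0.0702] W [-0.0002  0.0002 -0.0006] rows 0.8544576528590601
```

View pics/over2.png

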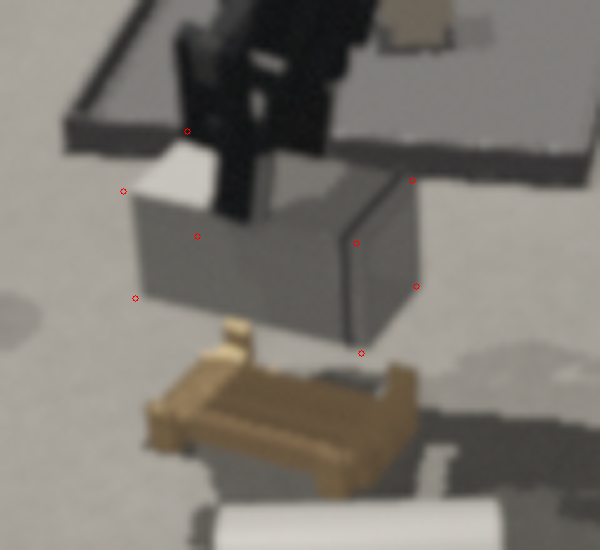

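Mould is now level and aligned over the cradle (edge (133,195)–(345,238), cradle at (280,420)), at most 3 mm off. Lowering.

Emit:
arm_command:
  steps:
    - {"translation": [-0.003,0,0.025],"twist": [0,0,0],"fingers": -1}
    - {"translation": [-0.007,0,0.05],"twist": [0,0,0],"fingers": -1}
    - {"translation": [-0.008,0,0.06],"twist": [0,0,0],"fingers": -1}
    - {"translation": [-0.0095,0,0.068],"twist": [0,0,0],"fingers": -1}
    - {"translation": [-0.0095,0,0.068],"twist": [0,0,0],"fingers": -1}

```text
time: 11.88
eef_pos: [0.5544, 0.0998, 0.0298]
tcp_rot: [0.989, -0.123, 0.083, 0.01]
contact_force: [-0.1, -0.5, -2.0]
opening: 0.531
finger_force: 115.1
```

Emit:
arm_command:
  steps:
    - {"translation": [-0.0005,0,0.003],"twist": [0,0,0],"fingers": -1}
    - {"translation": [-0.001,0,0.005],"twist": [0,0,0],"fingers": -1}
    - {"translation": [-0.001,0,0.006],"twist": [0,0,0],"fingers": -1}
    - {"translation": [-0.001,0,0.006],"twist": [0,0,0],"fingers": -1}

```text
time: 12.38
eef_pos: [0.554, 0.0999, 0.0248]
tcp_rot: [0.989, -0.123, 0.083, 0.01]
contact_force: [0.4, 0.3, -3.5]
opening: 0.527
finger_force: 115.1
```

Emit:
arm_command:
  steps:
    - {"translation": [-0.0003,0,0.002],"twist": [0,0,0],"fingers": -1}
    - {"translation": [-0.0006,0,0.004],"twist": [0,0,0],"fingers": -1}
    - {"translation": [-0.0006,0,0.004],"twist": [0,0,0],"fingers": -1}

```text
time: 12.75
eef_pos: [0.5544, 0.0999, 0.0236]
tcp_rot: [0.989, -0.123, 0.083, 0.01]
contact_force: [-6.6, -0.8, 8.1]
opening: 0.529
finger_force: 117.8
```

```bash
python3 - <<'E'
from h import *
b=read_camera("side");I=cv2.resize(b["pixels"][170:270,210:330,::-1],None,fx=5,fy=5,interpolation=cv2.INTER_CUBIC)
cv2.imwrite("pics/down.png",I)
E
```

```text
(no output)
```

View pics/down.png

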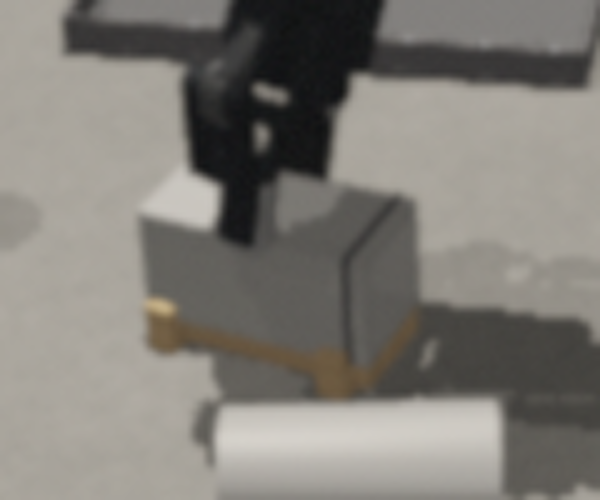

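Mould is seated between the saddle lips (cradle lips at (160,310) and (332,370)). Releasing and backing off.

Emit:
arm_command:
  steps:
    - {"translation": [0,0,0],"twist": [0,0,0],"fingers": 0.4}
    - {"translation": [0,0,0],"twist": [0,0,0],"fingers": 1}
    - {"translation": [0,0,0],"twist": [0,0,0],"fingers": 1}
    - {"translation": [0,0,0],"twist": [0,0,0],"fingers": 1}
    - {"translation": [0,0,0],"twist": [0,0,0],"fingers": 1}

```text
time: 13.42
eef_pos: [0.554, 0.0998, 0.0216]
tcp_rot: [0.989, -0.123, 0.083, 0.01]
contact_force: [-0.3, -1.0, -0.7]
opening: 1.002
finger_force: 0.0
```

Emit:
arm_command:
  steps:
    - {"translation": [0,0,-0.03],"twist": [0,0,0],"fingers": 1}
    - {"translation": [0,0,-0.07],"twist": [0,0,0],"fingers": 1}
    - {"translation": [0,0,-0.13],"twist": [0,0,0],"fingers": 1}
    - {"translation": [0,0,-0.2],"twist": [0,0,0],"fingers": 1}
    - {"translation": [0,0,-0.2],"twist": [0,0,0],"fingers": 1}

```text
time: 14.05
eef_pos: [0.5329, 0.1063, 0.1757]
tcp_rot: [0.988, -0.123, 0.088, 0.009]
contact_force: [-0.1, 0.8, 0.2]
opening: 1.001
finger_force: 0.0
```

```bash
python3 - <<'E'
from h import *
a=read_camera("top");b=read_camera("side")
for c in(a,b):
  for r in recognise(c,"casting"):print(r, onz(c,r["point"][::-1],.03))
I=cv2.resize(b["pixels"][110:270,180:340,::-1],None,fx=3.7,fy=3.7,interpolation=cv2.INTER_CUBIC)
X=np.array([[s*.05,t*.025,u*.025] for s in(-1,1) for t in(-1,1) for u in(-1,1)])
q=(proj(b,Rot.from_euler('z',-14.2,degrees=True).apply(X)+[.5475,.1005,.037])-[180,110]+.5)*3.7-.5
for x,y in q: cv2.circle(I,(int(x),int(y)),3,(0,0,255),1)
cv2.imwrite("pics/final.png",I)
E
```

```text
{'point': [154.8, 454.5], 'conf': 0.85} [ 0.5581 -0.2541  0.03  ]
{'point': [143.1, 293.8], 'conf': 0.88} [ 0.5587 -0.2694  0.03  ]
```

View pics/final.png

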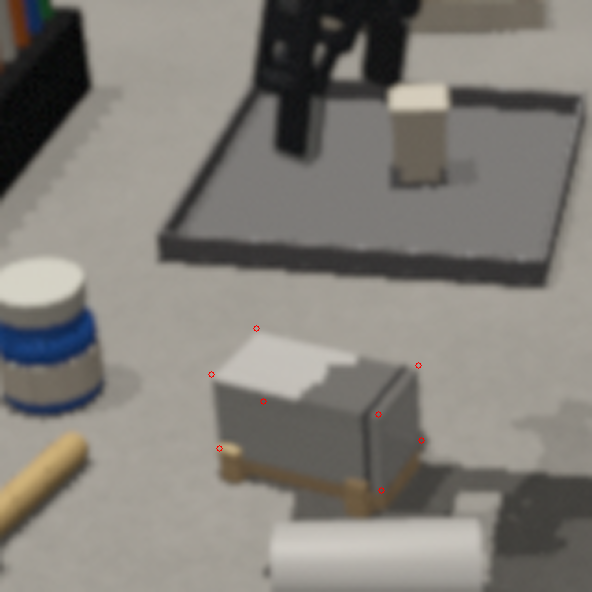

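The mould lies in its cradle; its corner at crop (213,380) is full-image (237.6,212.7), against (237.4,212.6) at the start. The casting stands in the tray and the gripper is clear.

```bash
python3 -c "
from plant import *
print(sign_off())"
```

```text
the job is handed in; nothing more can be done
None
```

I handed the job in at about 14 s of the 48 s allowed; the verdict was not reported. The last pictures show the casting standing free in the tray and the empty mould back in its cradle, about where it started, with the gripper clear.

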